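# Slide the red out-marker over the shelf edge

## Robot

A 7-joint arm with a two-finger parallel gripper is mounted at the origin on the work surface. World frame = base frame: x ahead of the robot, y to its left, z up, the work surface at z = 0. Lengths are in m, angles in rad, forces in N, time in s.
With the tool pointing down it reaches from about 0.4 to 0.85 m from the base axis. Payload 4.5 kg.
Tool frame: the origin (TCP) lies where the fingers leave the gripper's body, on its centre line; the fingertips stand 64 mm ahead of it and the grasp point (between the pads) lies 45 mm ahead of it; z points along the fingers, y is the line along which they close (so a half turn about z gives the same grasp; the last joint's range is limited). The gripper opens to 88 mm and grips with 3 to 60 N. Pads are 18 mm wide; open, the fingers measure 123 mm over their backs; the gripper's body (75 mm by 187 mm) begins 45 mm behind the grasp point.
Start: joints at [-1.303, 0.689, -0.195, 1.565, 0.157, 0.902, -0.215], TCP at [0.145, 0.608, 0.303] pointing down, gripper open.
Joint ranges: [-3.01, 3.01], [-0.46, 2.08], [-1.47, 1.51], [0.13, 2.56], [-1, 4.14], [0.04, 2.09], [-2.66, 2.66]. Speed limits (rad/s): [2.57, 2.57, 3.14, 3.14, 3.14, 3.14, 3.14].

## Interface

Orientations are given as a unit quaternion [x, y, z, w].
In Python, from plant import r gives the robot as it stands.
- The arm moves only by the tool play_rows, never from a script. Its arguments are lists of equal length, an entry for each row: "translation": the shift along the tool's x, y, z in m, a list of three; "delta_rot": the turn, a rotation vector about the tool's x, y, z in degrees, a list of three; "grip": the opening, from -1 (shut) to 1 (fully open). In form: {"translation": [[x, y, z], ...], "delta_rot": [[rx, ry, rz], ...], "grip": [grip, ...]}. A call has 1 to 20 rows; each row shifts and turns the commanded pose from where the row before left it, along the tool's axes as they then stand; what a row does not reach is not made up. A row lasts 1/8 s, in which the tool goes at most 62.5 mm and 10.7 degrees, less where a joint would pass 70% of its speed; a pose out of reach is approached as far as the arm can. A call with a gripper value outside its range is refused whole. The fingers move at their own pace and stop on an object; "squeeze" is the grip in N (left out, the last holds). Time passes only in rows, so rows that do not move let the fingers close. It gives the time, the measured TCP pose, the force, the opening and the grip force at its end, in the units of the state.
- r.get_state(): the state, without advancing time (a new reading comes with each control period).
- r.snapshot(name): name is "side" or "top"; returns the picture (480x640x3 uint8, blue, green, red); there is no depth.
- r.get_calibration(name): a dict with "intrinsics" (3x3 intrinsics, pixels), "k1" (the pictures are not rectified: a ray, as slopes to the right and down, at radius r is drawn at 1 + k1 r^2 times it, then the intrinsics apply), "eye" and "rotation" of the camera in the world. Camera axes: x right, y up, looking along -z (the intrinsics and any distortion apply to the point x, -y, -z); pixel columns grow to the right and rows downward; lengths in m; the calibration is good to about 2 mm. A picture is of the moment at which its call begins. get_calibration takes no time and is no camera call.
- r.finish_job(): hands the job in; it is judged then, once.
Trained networks look in the newest picture that a camera, given by its name, has taken for a name from the list of things; names that differ only in an ending like _2 or _b are one class to them, and where a whole thing is asked for, a point or a joint stands for the part that bears it (a point fixed in the world has none). Each returns a list of dicts, best first, with "confidence" (0 to 1); they miss things now and then, are a little off and sometimes report something else, mostly with a low value. They report only what shows in the picture. A call takes as long as a camera call. They do not tell look-alikes from the thing itself.
- r.look_for(camera, target): "point" ([x, y, z] in m, in world coordinates, good to about 4 mm: the middle of the surface that is visible of it).
- r.silhouettes(camera, target): "pixels" (480x640 bool, what is visible of it).
The state is a dict: "clock": time; "q": joint angles; "qd": joint speeds; "joint_torque": joint torques, N m; "tool_pos": TCP position; "eef_rot": TCP orientation; "contact_force": force on the tool from outside, world axes, zero at the start; "moment": the same for the moment, N m; "opening": opening from 0.0 (shut) to 1.0 (fully open); "finger_force": force on a finger pad.
Only numpy, scipy, OpenCV 4.12 (cv2) and the standard library are available. Lean on these libraries where they do the work, as an engineer would, in place of code of your own. Each camera call takes 0.05 s, during which the arm holds its last target. There are 200 camera calls.

## Task

With the fingertips, push the out-marker board that has the red band along the low sorting shelf, towards the shelf's yellow-striped edge, until just its red band (30 mm) sticks out past that edge, with the board square to the edge. Only slide it, never lift or tip it, and leave the blue-banded board and everything else where it is.

Things in the scene. Friction and masses are not known exactly. Their poses are not given: they have to be found in the camera images.
- shelf: Low fixed sorting shelf, grey steel board on a darker recessed plinth; the board is 320 mm (its x) by 520 mm (its y), 20 mm thick, top face flat and 60 mm above the table. Origin: centre of its underside, on the table. Its +x points to the long edge with the yellow strip (15 mm wide, flush with the top), roughly away from the robot; the top is plain with no rim.
- shelf_edge (a point): Middle of the yellow-striped edge of the shelf, at the level of the top face; x points outwards, square to the edge, y along the edge, z up.
- red_marker: Rigid flat cream board, 160 mm (its x) by 120 mm (its y), 6 mm thick, about 0.15 kg, lying loose on the shelf; a red band 30 mm wide runs right across its leading end (+x end), the end nearer the yellow strip. Origin: centre of its underside, 80 mm from the leading and trailing edges.
- red_marker_front (a point): Middle of the leading edge of the red-banded board, at its underside; the red band reaches 30 mm back from here. Axes as the board's.
- blue_marker: The same kind of board with a blue band, lying beside the red one on the shelf (either side). To be left alone. Origin: centre of its underside.
- paperweight: Brass paperweight, 38 mm across, 42 mm high, standing loose on one end of the shelf (+y end). Leave alone. Origin: centre of its underside.
- stamp: Hand stamp with a black round foot 36 mm across and a wooden ball grip, 57 mm high, standing loose on the other end of the shelf (-y end). Leave alone. Origin: centre of its underside.
- tan_box: Tan document box lying flat on the table to the left, 260 x 200 x 60 mm. Leave alone. Origin: centre of its underside.
- grey_box: Dark grey document box lying flat on the table to the right, 300 x 220 x 80 mm. Leave alone. Origin: centre of its underside.
- pencil_cup: Empty black cup, 76 mm across, 95 mm high, on the table to the left. Leave alone. Origin: centre of its underside.
- glue_jar: Small closed jar, 60 mm across, 75 mm high, on the table to the left. Leave alone. Origin: centre of its underside.
Not all that is in view belongs to the job. Leave any turquoise look-alike of the red_marker alone.

How it is judged:
At the end, for the whole second after the job is handed in: Red-banded board: leading edge 30 mm (within 8) past the yellow-striped edge, square to it within 0.12 rad, flat, at rest, its centre within 200 mm of the shelf's middle along the edge. Moved less than: blue board 10 mm, paperweight and stamp 12 mm, boxes, cup, jar 15 mm (x of red_marker_front in the frame of shelf_edge between 0.022 and 0.038 m and angle between the x axis of red_marker and the x axis of shelf, either way round below 0.12 rad and z of red_marker in the frame of shelf between 0.056 and 0.064 m and y of red_marker in the frame of shelf between -0.2 and 0.2 m and angle between red_marker's own z axis and vertical below 0.05 rad and linear speed of red_marker below 0.01 m/s and distance of blue_marker from where it was at the start of the episode below 0.01 m and distance of each of paperweight, stamp from where it was at the start of the episode below 0.012 m and distance of each of tan_box, grey_box, pencil_cup, glue_jar from where it was at the start of the episode below 0.015 m); the robot touches nothing.
It fails at once if the red-banded board is lifted, tipped or dropped (10 mm off the shelf, or 0.15 rad) (z of red_marker in the frame of shelf above 0.07 m or z of red_marker in the frame of shelf below 0.05 m or angle between red_marker's own z axis and vertical above 0.15 rad).
It fails at once if the blue-banded board is moved 10 mm or more (distance of blue_marker from where it was at the start of the episode above 0.01 m).
It fails at once if a bystander is disturbed (paperweight or stamp 12 mm, others 15 mm) (distance of any of paperweight, stamp from where it was at the start of the episode above 0.012 m or distance of any of tan_box, grey_box, pencil_cup, glue_jar from where it was at the start of the episode above 0.015 m).
It also fails if it takes over 37 s, if anything falls off the work surface, if the arm or the gripper's body presses on something with over 40 N, if the wrist force passes 120 N, or if a joint passes its speed limit or range.

## Working session

There is one attempt and no reset: what is moved stays moved. The work goes in short steps, Python scripts to look and compute and a tool call to move; the robot and the scene stay as the last step left them, time stands still between calls to the robot, and variables do not carry over. Pictures are saved under pics/ and viewed, at most 10 in all, crops included, and the job is handed in when it is done.

Besides the shell and the picture viewer there is one more tool, called after "Emit:" as a command line: name --argument value ..., lists and objects as JSON in quotes. play_rows: Moves the arm, as the interface text tells. Its arguments: {"type":"object","properties":{"translation":{"type":"array","items":{"type":"array","items":{"type":"number"}}},"delta_rot":{"type":"array","items":{"type":"array","items":{"type":"number"}}},"grip":{"type":"array","items":{"type":"number"}},"squeeze":{"type":"number"}},"required":["translation","delta_rot","grip"]}

```bash
mkdir -p pics; ls
python3 - <<'E'
from plant import r
import cv2
for n in("top","side"):
    cv2.imwrite(f"pics/{n}0.png",r.snapshot(n))
    c=r.get_calibration(n);print(n,c)
for t in["red_marker","blue_marker","paperweight","stamp","shelf"]:
    for n in("top","side"):
        print(t,n,[(d["point"],round(d["confidence"],2)) for d in r.look_for(n,t)])
s=r.get_state();print(s["clock"],s["tool_pos"],s["eef_rot"],s["opening"])
E
```

```text
pics
top {'intrinsics': array([[478.04805783,   0.        , 315.39710659],
       [  0.        , 478.04805783, 232.91643182],
       [  0.        ,   0.        ,   1.        ]]), 'k1': -0.0034850879116217846, 'eye': array([0.26940578, 0.00712956, 1.41648316]), 'rotation': array([ 0.05857009, -0.06308841, -0.70445762,  0.70450611])}
side {'intrinsics': array([[445.9076808 ,   0.        , 318.6614377 ],
       [  0.        , 445.9076808 , 241.08561164],
       [  0.        ,   0.        ,   1.        ]]), 'k1': -0.05526002288065294, 'eye': array([0.27101866, 0.82956184, 0.73536005]), 'rotation': array([-0.05822019,  0.43681442,  0.886532  , -0.14094181])}
red_marker top [([0.3143, -0.1744, 0.006], 0.89), ([0.5847, 0.149, 0.0659], 0.74), ([0.6508, -0.0395, 0.0649], 0.63), ([0.7548, -0.3081, 0.004], 0.57)]
red_marker side [([0.5792, 0.1522, 0.0675], 0.8), ([0.7572, -0.3186, 0.0042], 0.7), ([0.3122, -0.1646, 0.0032], 0.68), ([0.4905, -0.4577, 0.0813], 0.4)]
blue_marker top [([0.6534, -0.0381, 0.0632], 0.81)]
blue_marker side [([0.6493, -0.0288, 0.0669], 0.64)]
paperweight top [([0.5231, 0.2663, 0.0833], 0.5), ([0.5854, 0.1485, 0.0673], 0.4), ([0.5428, 0.49, 0.0589], 0.25), ([0.493, -0.5315, 0.0775], 0.24)]
paperweight side [([0.5186, 0.2742, 0.0865], 0.71)]
stamp top [([0.5794, -0.1949, 0.0726], 0.43)]
stamp side [([0.5833, -0.1878, 0.0754], 0.54)]
shelf top [([0.5591, 0.0519, 0.0608], 0.6)]
shelf side [([0.5467, 0.1541, 0.0565], 0.88)]
0.6 [0.14475747 0.60801354 0.30275056] [1.16627658e-01 9.93175709e-01 3.21888775e-05 4.50119417e-06] 0.999501867924477
```

View pics/top0.png

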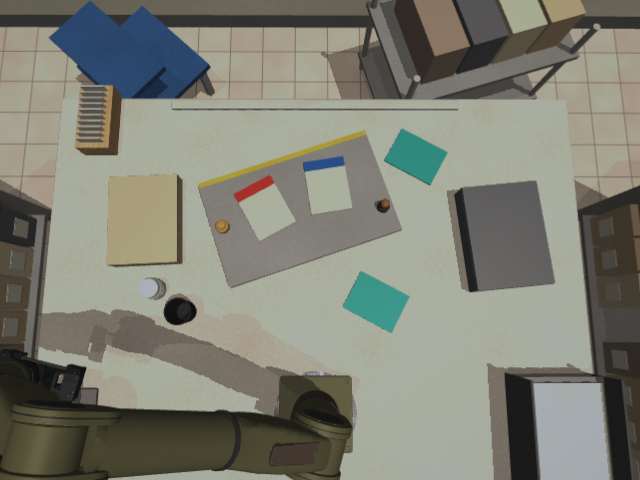

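View pics/side0.png

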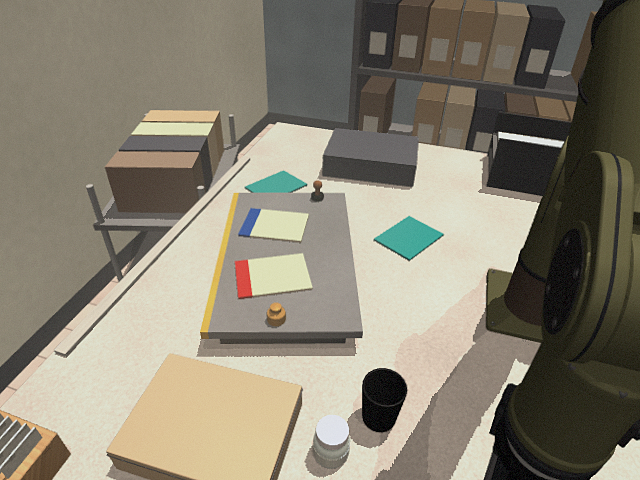

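The top picture shows three candidates for red_marker. The cream board with the red band is on the shelf at about (266,208). The plain turquoise boards at (376,301) and (416,157) lie on the table. Only the first fits the description, being cream with a red band and on the shelf beside the blue-banded board at (328,186). The side view agrees, with red at (273,276) and blue at (275,225).

```bash
cat > h.py <<'E'
from plant import r
import cv2, numpy as np
from scipy.spatial.transform import Rotation as R
def ray(cam,px,z):
    c=r.get_calibration(cam);k=c["intrinsics"];px=np.atleast_2d(px).astype(float)
    d=np.c_[(px[:,0]-k[0,2])/k[0,0],(px[:,1]-k[1,2])/k[1,1]];u=d.copy()
    for _ in range(10): u=d/(1+c["k1"]*(u**2).sum(1,keepdims=True))
    v=R.from_quat(c["rotation"]).apply(np.c_[u[:,0],-u[:,1],-np.ones(len(u))])
    e=np.array(c["eye"]);return e+v*((z-e[2])/v[:,2])[:,None]
def masks(im):
    h=cv2.cvtColor(im,cv2.COLOR_BGR2HSV);H,S,V=cv2.split(h)
    return dict(red=((H<8)|(H>172))&(S>150)&(V>90),yel=(H>20)&(H<32)&(S>150)&(V>90),
      blue=(H>105)&(H<125)&(S>130),cream=(H>20)&(H<40)&(S>20)&(S<110)&(V>180))
def comp(m,near,rad=70):
    n,l,st,ce=cv2.connectedComponentsWithStats(m.astype(np.uint8))
    ok=[i for i in range(1,n) if np.hypot(*(ce[i]-near))<rad]
    i=max(ok,key=lambda i:st[i,4]);return l==i
def rect(m,cam,z):
    # rectangle of a mask in world, sub-pixel via moments of the area
    ys,xs=np.nonzero(m);w=ray(cam,np.c_[xs,ys],z)[:,:2]
    c=w.mean(0);ev,E=np.linalg.eigh(np.cov((w-c).T));return c,np.sqrt(12*ev)[::-1],E[:,::-1]
E
cat > meas.py <<'E'
from h import *
import sys
def run(tag,hint={"top":((254,188),(268,212),(325,164),(328,190),(282,160)),"side":((243,279),(277,275),(249,223),(280,226),(220,260))}):
    for cam in("top","side"):
        im=r.snapshot(cam);M=masks(im);a=hint[cam]
        y=comp(M["yel"],a[4],60);yc,yl,yE=rect(y,cam,.06);ax=yE[:,1]*np.sign(yE[0,1])
        print(cam,"yellow c",yc.round(4),"size",yl.round(4),"normal deg",np.degrees(np.arctan2(ax[1],ax[0])).round(2))
        ec=yc+ax*yl[1]/2
        for nm,i in(("red",0),("blue",2)):
            b=comp(M[nm],a[i],40);w=comp(M["cream"],a[i+1],40)
            m=cv2.morphologyEx((b|w).astype(np.uint8),cv2.MORPH_CLOSE,np.ones((3,3)))
            c,s,E=rect(m>0,cam,.066);bc=rect(b,cam,.066)[0];x=E[:,0]*np.sign(E[:,0]@(bc-c))
            f=c+x*.08;an=np.degrees(np.arctan2(x[1],x[0])-np.arctan2(ax[1],ax[0]))
            print("  ",nm,"c",c.round(4),"size",s.round(4),"ang",np.degrees(np.arctan2(x[1],x[0])).round(2),"rel",an.round(2),"front",f.round(4),"past edge mm",(1000*(f-ec)@ax).round(1),"along y",((c-yc)@[-ax[1],ax[0]]).round(4))
run("")
E
python3 - <<'E'
import cv2
a=cv2.imread('pics/top0.png')[120:300,180:420]
cv2.imwrite('pics/crop0.png',cv2.resize(a,None,fx=3,fy=3))
E
python3 meas.py
```

```text
top yellow c [0.7279 0.0985] size [0.5186 0.0106] normal deg 18.82Traceback (most recent call last):
  File "meas.py", line 15, in <module>
    run("")
    ~~~^^^^
  File "meas.py", line 10, in run
    b=comp(M[nm],a[i],40);w=comp(M["cream"],a[i+1],40)
                            ~~~~^^^^^^^^^^^^^^^^^^^^^^
  File "h.py", line 17, in comp
    i=max(ok,key=lambda i:st[i,4]);return l==i
ValueError: max() iterable argument is empty
```

View pics/crop0.png

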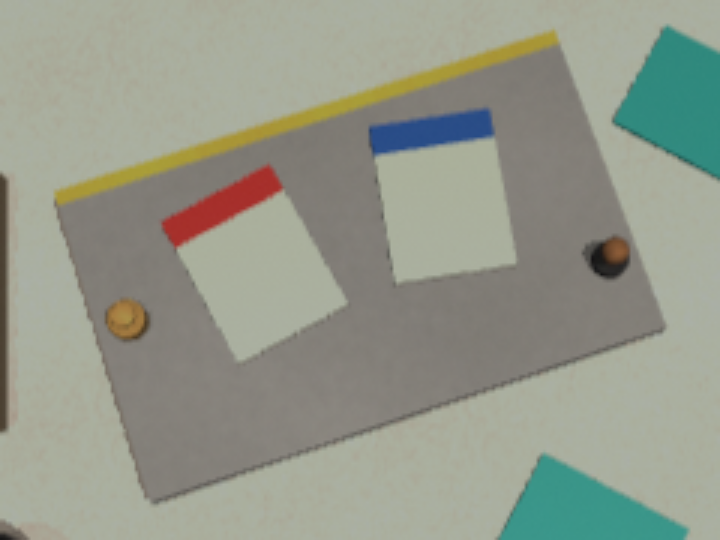

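The crop confirms that the cream board with the red band, at full-image position about (265,208), is the one to move. The threshold for cream needs a fix.

```bash
python3 - <<'E'
import cv2
for f,ps in(('top0',[(268,215),(330,195),(300,200),(282,160)]),('side0',[(280,275),(280,226),(320,240),(220,260)])):
    h=cv2.cvtColor(cv2.imread(f'pics/{f}.png'),cv2.COLOR_BGR2HSV)
    print(f,[h[y,x].tolist() for x,y in ps])
E
sed -i 's/cream=.*)$/cream=(H>20)\&(H<50)\&(S>10)\&(S<110)\&(V>155))/' h.py; sed -i 's/yel=(H>20)&(H<32)&(S>150)/yel=(H>20)\&(H<32)\&(S>105)/' h.py; python3 meas.py
```

```text
top0 [[38, 26, 175], [38, 26, 175], [20, 18, 129], [26, 173, 168]]
side0 [[32, 47, 224], [31, 43, 224], [16, 18, 154], [21, 155, 220]]
top yellow c [0.7281 0.098 ] size [0.5201 0.014 ] normal deg 18.8
   red c [0.5795 0.1458] size [0.1578 0.1185] ang 30.19 rel 11.39 front [0.6487 0.1861] past edge mm -53.8 along y 0.0931
   blue c [ 0.647  -0.0359] size [0.1565 0.1185] ang 9.56 rel -9.23 front [ 0.7259 -0.0226] past edge mm -47.9 along y -0.1007
side yellow c [0.7136 0.1477] size [0.5042 0.0143] normal deg 18.87
   red c [0.5076 0.1425] size [1.2674 0.7389] ang 63.63 rel 44.76 front [0.5431 0.2141] past edge mm -147.0 along y 0.0617
   blue c [ 0.6475 -0.0334] size [0.1568 0.124 ] ang 11.06 rel -7.81 front [ 0.726  -0.0181] past edge mm -49.1 along y -0.15
```

Emit:
play_rows --translation '[[-0.0306,-0.03,0],[-0.0306,-0.03,0],[-0.0306,-0.03,0],[-0.0306,-0.03,0],[-0.0306,-0.03,0],[-0.0306,-0.03,0],[-0.0306,-0.03,0],[-0.0306,-0.03,0],[-0.0306,-0.03,0],[-0.0306,-0.03,0],[-0.0306,-0.03,0],[-0.0306,-0.03,0],[-0.0306,-0.03,0],[-0.0306,-0.03,0],[0,0,0],[0,0,0]]' --delta_rot '[[0,0,0],[0,0,0],[0,0,0],[0,0,0],[0,0,0],[0,0,0],[0,0,0],[0,0,0],[0,0,-5.4],[0,0,-5.4],[0,0,-5.4],[0,0,-5.4],[0,0,-5.3],[0,0,-5.3],[0,0,0],[0,0,0]]' --grip '[0.6,0.6,0.6,0.6,0.6,0.6,0.6,0.6,0.6,0.6,0.6,0.6,0.6,0.6,0.6,0.6]'

```text
clock: 2.75
tool_pos: [0.5082, 0.1408, 0.3026]
eef_rot: [-0.163, 0.987, 0.0, -0.0]
contact_force: [-1.0, -0.4, 0.0]
opening: 0.799
finger_force: 0.0
```

Emit:
play_rows --translation '[[0.027,-0.0117,0],[0.0267,-0.0116,0],[0,0,0.038],[0,0,0.038],[0,0,0.038],[0,0,0.038],[0,0,0.008],[0,0,0.008],[0,0,0.006],[0,0,0],[0,0,0]]' --delta_rot '[[0,0,0],[0,0,0],[0,0,0],[0,0,0],[0,0,0],[0,0,0],[0,0,0],[0,0,0],[0,0,0],[0,0,0],[0,0,0]]' --grip '[0.6,0.6,0.6,0.6,0.6,0.6,0.6,0.6,0.6,0.6,0.6]'

```text
clock: 4.12
tool_pos: [0.4658, 0.1011, 0.1292]
eef_rot: [-0.163, 0.987, 0.0, 0.001]
contact_force: [0.5, -0.5, -0.7]
opening: 0.802
finger_force: 0.0
```

Run:
```python
from h import *
s=r.get_state();print(s["tool_pos"],s["eef_rot"],s["contact_force"])
a=r.snapshot("side")[160:360,180:420];b=r.snapshot("top")[120:300,180:420]
cv2.imwrite('pics/s1.png',cv2.resize(a,None,fx=3,fy=3))
```

```text
[0.46581387 0.10106494 0.12924592] [-1.63215178e-01  9.86590353e-01  1.27240466e-04  5.14991961e-04] [ 0.4571957  -0.48988853 -0.68410307]
```

View pics/s1.png

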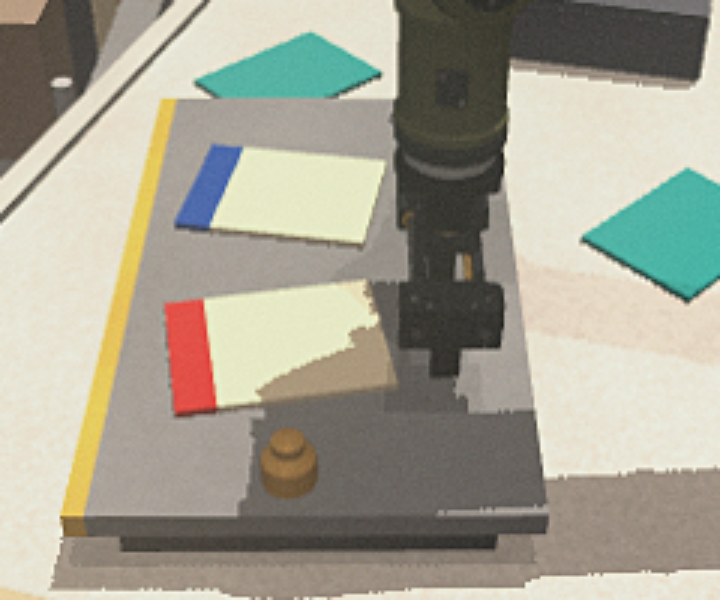

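The side view shows the fingers behind the board's trailing edge, with the near finger at crop (445,370), clear of the paperweight at (290,465). I'll lower slightly and push slowly.

Emit:
play_rows --translation '[[0,0,0.0027],[0,0,0],[-0.005,0,0],[-0.005,0,0],[-0.005,0,0],[-0.005,0,0],[-0.005,0,0],[-0.005,0,0],[-0.005,0,0],[-0.005,0,0],[-0.005,0,0],[-0.005,0,0],[0,0,0]]' --delta_rot '[[0,0,0],[0,0,0],[0,0,0],[0,0,0],[0,0,0],[0,0,0],[0,0,0],[0,0,0],[0,0,0],[0,0,0],[0,0,0],[0,0,0],[0,0,0]]' --grip '[0.6,0.6,0.6,0.6,0.6,0.6,0.6,0.6,0.6,0.6,0.6,0.6,0.6]'

```text
clock: 5.85
tool_pos: [0.5136, 0.1174, 0.1261]
eef_rot: [-0.163, 0.987, 0.0, 0.001]
contact_force: [-0.7, 0.3, -0.9]
opening: 0.801
finger_force: 0.0
```

```bash
cat > m2.py <<'E'
from h import *
# edge frame from the first, unoccluded top picture; red band/board front measured now
n=np.array([np.cos(np.radians(18.8)),np.sin(np.radians(18.8))]);t=np.array([-n[1],n[0]]);ec=np.array([.7281,.098])+.007*n
s=r.get_state();p=s["tool_pos"][:2]-ec;print("tcp",p@n,p@t,s["tool_pos"][2],s["contact_force"],s["clock"])
import sys
for cam in("top","side"):
    im=r.snapshot(cam)
    if len(sys.argv)>1: cv2.imwrite(f"pics/{cam}_{sys.argv[1]}.png",im)
    M=masks(im)
    for k in("red","blue"):
        cs=[m for m in [M[k]]]
        nn,l,st,ce=cv2.connectedComponentsWithStats(M[k].astype(np.uint8))
        for i in range(1,nn):
            w=ray(cam,ce[i],.066)[0,:2]
            if st[i,4]<100 or not(.4<w[0]<.85 and -.15<w[1]<.35):continue
            c,z,E=rect(l==i,cam,.066);x=E[:,1]*np.sign(E[:,1]@n)
            print(cam,k,"size",z.round(4),"rel deg",np.degrees(np.arctan2(x@t,x@n)).round(2),"front",((c-ec)@n+.015).round(4),"y",((c-ec)@t).round(4))
E
python3 m2.py a
```

```text
tcp -0.20382063416399365 0.08752141241331704 0.12605405754037774 [-0.68942412  0.27525219 -0.90940511] 5.85
top red size [0.1218 0.0265] rel deg 5.97 front -0.0284 y 0.0935
top blue size [0.1183 0.0266] rel deg -9.56 front -0.047 y -0.1111
side red size [0.1191 0.0281] rel deg 5.15 front -0.0276 y 0.0964
side blue size [0.1169 0.0263] rel deg -9.46 front -0.0446 y -0.1084
```

Emit:
play_rows --translation '[[-0.005,0,0],[-0.005,0,0],[-0.005,0,0],[-0.005,0,0],[-0.005,0,0],[-0.005,0,0],[-0.005,0,0],[-0.005,0,0],[-0.005,0,0],[0,0,0]]' --delta_rot '[[0,0,0],[0,0,0],[0,0,0],[0,0,0],[0,0,0],[0,0,0],[0,0,0],[0,0,0],[0,0,0],[0,0,0]]' --grip '[0.6,0.6,0.6,0.6,0.6,0.6,0.6,0.6,0.6,0.6]'

```text
clock: 7.2
tool_pos: [0.5563, 0.132, 0.1261]
eef_rot: [-0.163, 0.987, 0.0, 0.001]
contact_force: [-0.4, -0.5, 0.1]
opening: 0.8
finger_force: 0.0
```

```bash
python3 m2.py b
```

```text
tcp -0.158706776551981 0.08759409393513158 0.12607966599779805 [-0.35666024 -0.52436671  0.12906723] 7.2
top red size [0.0471 0.0213] rel deg 17.13 front 0.0131 y 0.1181
top blue size [0.1167 0.0262] rel deg -10.41 front -0.0468 y -0.1121
side red size [0.1199 0.0279] rel deg 0.07 front 0.0132 y 0.0823
side blue size [0.1191 0.0265] rel deg -9.78 front -0.0445 y -0.1073
```

Emit:
play_rows --translation '[[-0.005,0,0],[-0.005,0,0],[-0.004,0,0],[-0.003,0,0],[0,0,0],[0.004,0,0],[0.012,0,0],[0.02,0,0],[0.02,0,0],[0.02,0,-0.04],[0,0,-0.05],[0,0,-0.05],[0,0.05,-0.01],[0,0.05,0],[0,0.05,0],[0,0.05,0],[0,0.05,0],[0,0,0]]' --delta_rot '[[0,0,0],[0,0,0],[0,0,0],[0,0,0],[0,0,0],[0,0,0],[0,0,0],[0,0,0],[0,0,0],[0,0,0],[0,0,0],[0,0,0],[0,0,0],[0,0,0],[0,0,0],[0,0,0],[0,0,0],[0,0,0]]' --grip '[0.6,0.6,0.6,0.6,0.6,0.6,0.6,0.6,0.6,0.6,0.6,0.6,0.6,0.6,0.6,0.6,0.6,0.6]'

```text
clock: 9.55
tool_pos: [0.4158, 0.3537, 0.2763]
eef_rot: [-0.167, 0.986, 0.002, -0.0]
contact_force: [0.0, -1.3, 0.1]
opening: 0.799
finger_force: 0.0
```

```bash
python3 m2.py c; python3 meas.py
python3 - <<'E'
import cv2
cv2.imwrite('pics/cc.png',cv2.resize(cv2.imread('pics/top_c.png')[110:300,180:420],None,fx=3,fy=3))
E
```

```text
tcp -0.22024553976826508 0.34265940764870645 0.27626053771256315 [ 0.0247422  -1.31923382  0.12852392] 9.55
top red size [0.1182 0.0257] rel deg 0.13 front 0.0272 y 0.0789
top blue size [0.1184 0.0265] rel deg -9.6 front -0.047 y -0.1111
side red size [0.1194 0.0277] rel deg -0.22 front 0.0298 y 0.0822
side blue size [0.1179 0.0264] rel deg -9.72 front -0.0445 y -0.108
top yellow c [ 0.7671 -0.0166] size [0.2817 0.0141] normal deg 18.8Traceback (most recent call last):
  File "meas.py", line 15, in <module>
    run("")
    ~~~^^^^
  File "meas.py", line 10, in run
    b=comp(M[nm],a[i],40);w=comp(M["cream"],a[i+1],40)
                            ~~~~^^^^^^^^^^^^^^^^^^^^^^
  File "h.py", line 17, in comp
    i=max(ok,key=lambda i:st[i,4]);return l==i
ValueError: max() iterable argument is empty
```

View pics/cc.png

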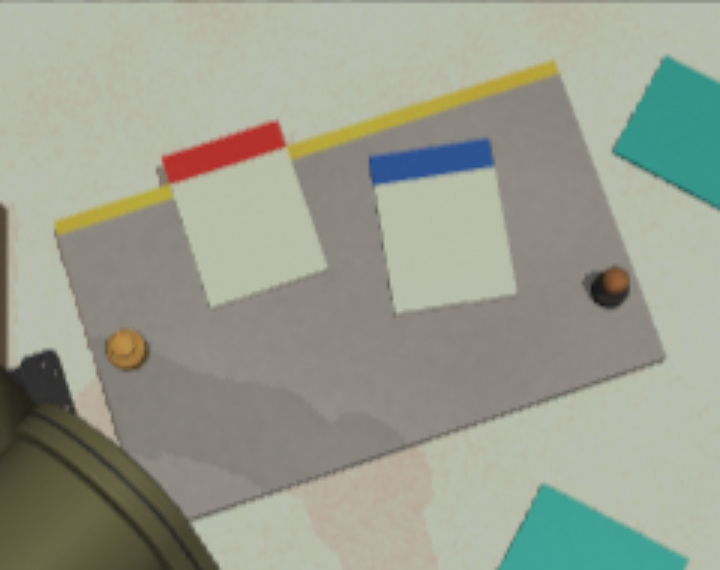

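The board is square, its red band clears the yellow edge (about 27–30 mm), and the blue board, paperweight and stamp haven't moved. The arm is clear, so I'm handing in.

```bash
python3 -c "
from plant import r
print(r.finish_job())"
```

```text
the job is handed in; nothing more can be done
None
```

The job is handed in: the cameras put the red-banded board about 27–30 mm past the yellow edge and square to within about 0.2°, with nothing else seen to move; no verdict came back.

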